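# Lift the bulb thermostat off its seat

### The arm

A 7-joint arm with a two-finger parallel gripper is mounted at the origin on the work surface. World frame = base frame: x ahead of the robot, y to its left, z up, the work surface at z = 0. Lengths are in m, angles in rad, forces in N, time in s.
With the tool pointing down it reaches from about 0.425 to 0.875 m from the base axis. Payload 4.7 kg.
Tool frame: the origin (TCP) lies midway between the tips of the shut fingers; the grasp point (between the pads) lies 19 mm behind it (ctrl.grip_point_offset is the distance from the TCP to the grasp point, in m); z points along the fingers, y is the line along which they close (so a half turn about z gives the same grasp; the last joint's range is limited). The gripper opens to 87 mm and grips with 3 to 60 N. Pads are 19 mm wide; open, the fingers measure 117 mm over their backs; the gripper's body (75 mm by 190 mm) begins 51 mm behind the grasp point.
Start: joints at [1.351, 0.321, -0.07, 1.45, 0.023, 1.371, -0.057], TCP at [0.151, -0.632, 0.197] pointing down, gripper open.
Joint ranges: [-2.86, 2.86], [-0.3, 2.09], [-1.38, 1.24], [0.06, 2.45], [-1.56, 4.7], [0.09, 2.05], [-2.69, 2.69]. Speed limits (rad/s): [2.57, 2.57, 3.14, 3.14, 3.14, 3.14, 3.14].

### API

Orientations are given as a rotation vector (axis times angle).
In Python, from bench import ctrl gives the robot as it stands.
- The arm moves only by the tool move_arm, never from a script. Its argument "increments" is text: rows parted by semicolons, each of 7 numbers parted by spaces: the shift along the world's x, y, z in mm, then the turn, a rotation vector about the world's x, y, z in degrees, then the closure in counts, from 0 (fully open) to 255 (shut). A call has exactly 8 rows; each row shifts and turns the commanded pose from where the row before left it; what a row does not reach is not made up. A row lasts 1/12 s, in which the tool goes at most 41.7 mm and 7.16 degrees, less where a joint would pass 70% of its speed; a pose out of reach is approached as far as the arm can. A call with a gripper value outside its range is refused whole. The fingers move at their own pace and stop on an object; "grip_force" is the grip in N (left out, the last holds). Time passes only in rows, so rows that do not move let the fingers close, or fill a call up. It gives the time, the measured TCP pose, the force, the opening and the grip force at its end, in the units of the state.
- ctrl.get_state(): the state, without advancing time (a new reading comes with each control period).
- ctrl.get_image(name): name is "side" or "top"; returns a dict with "frame" (384x512x3 uint8, red, green, blue), "depth" (384x512 float32, m along the optical axis (not along the pixel's ray), 0 where there is no reading), "fx", "fy", "cx", "cy" (pixels), "position" and "orientation" of the camera in the world. Camera axes: x right, y down, z forward; pixel columns grow to the right and rows downward; lengths in m; the calibration is good to about 2 mm. A picture is of the moment at which its call begins.
- ctrl.close_job(): hands the job in; it is judged then, once.
Trained networks look in a picture, given as the dict that the camera call returned (one of the last four; its "shot" number tells which), for a name from the list of things; names that differ only in an ending like _2 or _b are one class to them, and where a whole thing is asked for, a point or a joint stands for the part that bears it (a point fixed in the world has none). Each returns a list of dicts, best first, with "score" (0 to 1); they miss things now and then, are a little off and sometimes report something else, mostly with a low value. They report only what shows in the picture. A call takes as long as a camera call. They do not tell look-alikes from the thing itself.
- ctrl.find_in(target, picture): "centre" ([x, y, z] in m, in world coordinates, good to about 4 mm: the middle of the surface that is visible of it).
- ctrl.silhouettes(target, picture): "region" (384x512 bool, what is visible of it).
The state is a dict: "time": time; "joint_positions": joint angles; "qd": joint speeds; "joint_torque": joint torques, N m; "position": TCP position; "tool_rot": TCP orientation; "ft_force": force on the tool from outside, world axes, zero at the start; "torque": the same for the moment, N m; "grip_width": opening from 0.0 (shut) to 1.0 (fully open); "grip_force": force on a finger pad.
Only numpy, scipy, OpenCV 4.12 (cv2) and the standard library are available. Lean on these libraries where they do the work, as an engineer would, in place of code of your own. Each camera call takes 0.05 s, during which the arm holds its last target. There are 200 camera calls.

### The job

The iron lever of the pressure cutoff hangs over the glass-bulb thermostat: first swing the lever away from the robot, all the way to its stop, and leave it there. Then take the thermostat by its brass carrying bar, never squeezing the glass, lift it straight up off its seat to about 15 cm above the seat, and finish while still holding it there, level and still, in the gripper alone. Keep it upright all the time, and leave the loose fittings and tools on the shelf where they are.

Things in the scene. Friction and masses are not known exactly. Their poses are not given: they have to be found in the camera images.
- lever (a joint): Angle (rad) of the cutoff's lever about its upright pivot. About 0 at the start, when the lever hangs over the thermostat; it grows as the lever swings away from the robot (anticlockwise seen from above) to a hard stop at 0.90. The pivot is stiff (about 0.4 N m), so the lever stays where it is left; it does not spring back.
- lever_hinge (a point): Pivot of the lever, on its axis at the lever's mid-height, 130 mm above the shelf, on top of the grey cutoff housing (100 x 90 mm, 100 mm tall; a thin spindle rises to 152 mm on the axis). The lever runs along this point's -y axis; the point turns with the lever.
- lever_mid (a point): Point on the lever's centre line, 160 mm out from the pivot, a good place to push. The lever is a dark cast iron bar, 14 mm thick (point x axis), 26 mm high (117 to 143 mm above the shelf), which ends in a red ball of 32 mm, centred 262 mm from the pivot.
- cutoff: The pressure cutoff, fixed to the shelf: grey housing with a foot of 130 x 110 mm. Origin at the centre of its underside, straight below the lever's pivot.
- seat: Dark steel seat fixed to the shelf: plate 160 x 64 mm, 8 mm thick, with a rim 6 mm higher (top of rim 14 mm above the shelf) around a recess of 150 x 54 mm. Origin at the centre of its underside, on the shelf; x axis along its length.
- thermostat: The loose thermostat, about 0.46 kg (may differ by a quarter): brass cradle with base plate 140 (x) x 44 (y) x 6 mm, two upright end plates, a straight brass carrying bar on top along x, a glass bulb lying below the bar and a black terminal box at the +x end. 80 mm tall. Origin at the centre of its underside, which stands 8 mm above the shelf while it sits in the seat; z axis up.
- grip (a point): Point in the middle of the thickness and height of the brass carrying bar, above the balance point of the thermostat (72 mm above its underside). The bar is 14 mm wide (point y axis), 16 mm high and 110 mm long (point x axis; from 65 mm on the -x side to 45 mm on the +x side of this point); grip it across its width from above.
- bar: The brass carrying bar itself, fixed to the thermostat. Origin at the middle of its length, width and height.
- bulb: The glass bulb fixed in the thermostat: 24 mm thick, 98 mm long along x. Origin on its axis, 34 mm above the thermostat's underside, 38 mm below the middle of the bar: its top lies 26 mm below the middle of the bar. Fragile: the fingers must not squeeze it.
- gauge_cap: Loose bystander: black round cap, 68 mm wide, 22 mm high. Origin at the centre of its underside.
- union: Loose bystander: copper pipe union standing upright, 48 mm wide, 50 mm high. Origin at the centre of its underside.
- bleed_valve: Loose bystander: steel valve, about 80 x 40 mm, 50 mm high. Origin at the underside.
- wrench: Loose bystander: steel wrench lying flat, 170 mm long, about 10 mm high. Origin at its underside.
- paste_can: Loose bystander: can 70 mm wide, 80 mm high. Origin at the centre of its underside.
- coupling: Loose bystander: brass ring 40 mm wide, 32 mm high. Origin at the centre of its underside.
Mind the look-alikes: they are no part of the job. What is meant by the seat is not purple, and is the larger of those in its own colour.

How it is judged:
On the way, in this order (a step that is already met when the one before it is completed fails the run):
1. the lever is swung to its stop while the thermostat still sits in its seat (value of joint lever above 0.8 rad and height (world z) of thermostat below 0.013 m), for 0.2 s.
2. the thermostat is lifted clear of its seat, level, in the fingers (height (world z) of thermostat above 0.05 m and angle between thermostat's own z axis and vertical below 0.17 rad and contact force between the fingers and bar above 1 N), for 0.2 s.
At the end, for the whole second after the job is handed in: The lever is at its stop (over 0.8 of 0.9 rad). The thermostat is held by its bar in the fingers alone, its underside 100 to 220 mm above the seat's floor and within 50 mm sideways of the seat's centre, tilted less than 7 degrees, moving slower than 30 mm/s and 0.2 rad/s (value of joint lever above 0.8 rad and height (world z) of thermostat between 0.108 and 0.228 m and horizontal distance between thermostat and seat below 0.05 m and angle between thermostat's own z axis and vertical below 0.12 rad and linear speed of thermostat below 0.03 m/s and angular speed of thermostat below 0.2 rad/s and contact force between the fingers and bar above 1 N and contact force between thermostat and seat below 0.2 N and contact force between thermostat and cutoff below 0.2 N); the arm keeps its last pose, push and grip.
It fails at once if the thermostat is tipped by more than 17 degrees (angle between thermostat's own z axis and vertical above 0.3 rad).
It fails at once if the fingers squeeze the glass bulb (over 3 N) (contact force between the fingers and bulb above 3 N).
It fails at once if a loose fitting or tool is moved by more than 30 mm (distance of any of gauge_cap, union, bleed_valve, wrench, paste_can, coupling from where it was at the start of the episode above 0.03 m).
It also fails if it takes over 56 s, if anything falls off the work surface, if the arm or the gripper's body presses on something with over 40 N, if the wrist force passes 120 N, or if a joint passes its speed limit or range.

## Working session

There is one attempt and no reset: what is moved stays moved. The work goes in short steps, Python scripts to look and compute and a tool call to move; the robot and the scene stay as the last step left them, time stands still between calls to the robot, and variables do not carry over. Pictures are saved under pics/ and viewed, at most 10 in all, crops included, and the job is handed in when it is done.

Besides the shell and the picture viewer there is one more tool, called after "Emit:" by a JSON object that holds its "name" and its "arguments". move_arm: Moves the arm, as the interface text tells. Its arguments: {"type":"object","properties":{"increments":{"type":"string"},"grip_force":{"type":"number"}},"required":["increments"]}

```bash
mkdir -p pics
cat > h.py <<'E'
import numpy as np, cv2
from scipy.spatial.transform import Rotation as R
from bench import ctrl
def rot(p):
    o=np.array(p["orientation"],float)
    return o if o.shape==(3,3) else R.from_rotvec(o).as_matrix()
def cloud(p):
    d=p["depth"];v,u=np.mgrid[:384,:512]
    c=np.stack([(u-p["cx"])/p["fx"]*d,(v-p["cy"])/p["fy"]*d,d],-1)
    w=c@rot(p).T+np.array(p["position"]);w[d==0]=np.nan
    return w
def save(p,n): cv2.imwrite(n,p["frame"][:,:,::-1])
E
python3 - <<'E'
from h import *
a=ctrl.get_image("top");b=ctrl.get_image("side")
im=np.vstack([a["frame"],b["frame"]])
cv2.imwrite("pics/a.png",cv2.resize(a["frame"][:,:,::-1],(800,600)));cv2.imwrite("pics/b.png",cv2.resize(b["frame"][:,:,::-1],(800,600)))
np.savez("a.npz",top=cloud(a),side=cloud(b))
print(a["position"],a["orientation"],b["position"])
for n in ["lever","lever_mid","cutoff","seat","thermostat","grip","bar","bulb","gauge_cap","union","bleed_valve","wrench","paste_can","coupling"]:
  for l,p in (("top",a),("side",b)):
    print(n,l,[(np.round(x["centre"],3).tolist(),round(x["score"],2)) for x in ctrl.find_in(n,p)[:4]])
s=ctrl.get_state();print(s["position"],s["tool_rot"],s["time"])
E
```

```text
[ 0.38120096 -0.00633186  1.09217132] [-2.12592908  2.13447643 -0.19643212] [ 0.47095387 -0.95955069  0.72317106]
lever top [([0.526, 0.192, 0.142], 0.58), ([0.506, 0.111, 0.049], 0.25)]
lever side [([0.527, 0.161, 0.141], 0.82)]
lever_mid top [([0.527, 0.182, 0.144], 0.96), ([0.686, -0.356, 0.08], 0.71)]
lever_mid side [([0.526, 0.155, 0.141], 0.87)]
cutoff top []
cutoff side [([0.491, -0.16, 0.022], 0.7), ([0.523, 0.267, 0.094], 0.69)]
seat top [([0.5, 0.112, 0.012], 0.88), ([0.432, -0.014, 0.008], 0.72), ([0.687, 0.203, 0.008], 0.56)]
seat side [([0.433, -0.016, 0.005], 0.73), ([0.522, 0.084, 0.012], 0.69), ([0.682, 0.197, 0.002], 0.59)]
thermostat top [([0.506, 0.118, 0.052], 0.96)]
thermostat side [([0.517, 0.112, 0.041], 0.87), ([0.511, 0.115, 0.048], 0.52)]
grip top [([0.508, 0.111, 0.052], 0.79)]
grip side [([0.497, -0.347, 0.006], 0.24)]
bar top [([0.506, 0.119, 0.091], 0.68)]
bar side [([0.501, 0.117, 0.083], 0.64)]
bulb top [([0.722, -0.076, 0.024], 0.56), ([0.504, 0.113, 0.053], 0.53)]
bulb side [([0.512, 0.116, 0.046], 0.84)]
gauge_cap top [([0.722, -0.073, 0.02], 0.61)]
gauge_cap side [([0.723, -0.089, 0.018], 0.65)]
union top [([0.606, -0.19, 0.036], 0.48), ([0.521, 0.281, 0.102], 0.35)]
union side [([0.608, -0.204, 0.038], 0.97), ([0.524, 0.267, 0.092], 0.47), ([0.723, -0.09, 0.02], 0.37)]
bleed_valve top [([0.504, 0.117, 0.085], 0.73), ([0.49, -0.149, 0.023], 0.69)]
bleed_valve side [([0.492, -0.163, 0.024], 0.7)]
wrench top [([0.5, -0.338, 0.004], 0.93)]
wrench side [([0.522, 0.084, 0.009], 0.24)]
paste_can top [([0.686, -0.359, 0.076], 0.83), ([0.499, 0.111, 0.011], 0.25)]
paste_can side [([0.692, -0.385, 0.07], 0.77), ([0.491, -0.163, 0.023], 0.25)]
coupling top [([0.38, -0.296, 0.032], 0.51)]
coupling side [([0.376, -0.307, 0.021], 0.7)]
[ 0.1505637  -0.63235954  0.19719415] [ 3.12003692e+00  3.66406612e-01 -1.03118625e-05] 1.5
```

View pics/a.png

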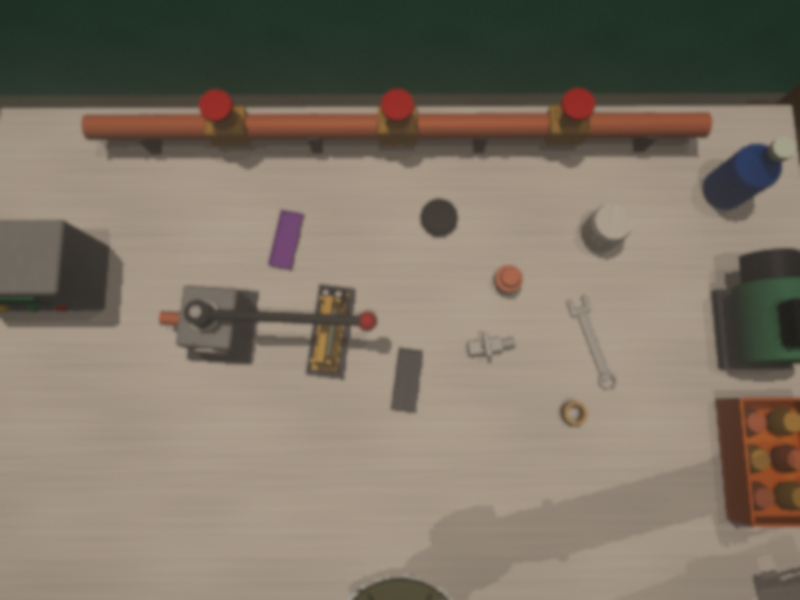

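View pics/b.png

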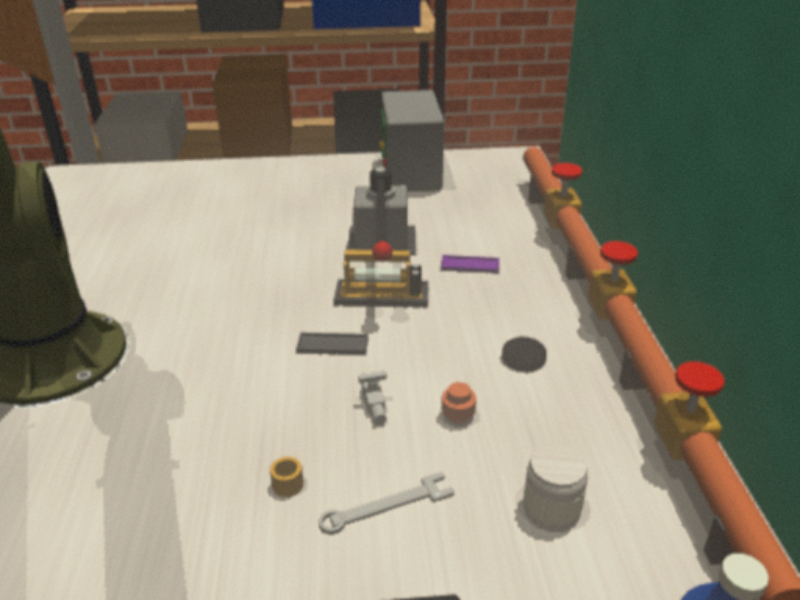

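Run:
```python
import numpy as np,cv2
z=np.load("a.npz")
for k in("top","side"):
    w=z[k].reshape(-1,3);x,y,h=w.T
    m=(x>.4)&(x<.65)&(y>-.05)&(y<.35)
    for n,lo,hi,yl in(("bar",.082,.096,.175),("lever",.125,.15,.35),("hous",.095,.106,.35)):
        s=w[m&(h>lo)&(h<hi)&(y<yl)]
        print(k,n,len(s),np.round(np.nanmin(s,0),3),np.round(np.nanmax(s,0),3),np.round(np.median(s,0),3), cv2.minAreaRect((s[:,:2]*1000).astype(np.float32)))
```

```text
top bar 205 [0.458 0.107 0.082] [0.566 0.133 0.092] [0.504 0.121 0.087] ((512.9141845703125, 120.38211059570312), (14.58434009552002, 108.87852478027344), 82.42859649658203)
top lever 954 [0.503 0.033 0.126] [0.552 0.33  0.15 ] [0.524 0.19  0.142] ((525.158935546875, 181.41140747070312), (297.31854248046875, 39.81344985961914), 87.14637756347656)
top hous 834 [0.48  0.262 0.095] [0.583 0.35  0.106] [0.518 0.303 0.099] ((531.2374877929688, 309.004150390625), (88.42138671875, 98.30680084228516), 85.57286834716797)
side bar 136 [0.461 0.105 0.082] [0.568 0.135 0.092] [0.497 0.119 0.087] ((513.8009033203125, 118.38007354736328), (20.737680435180664, 108.3063735961914), 80.6749038696289)
side lever 451 [0.505 0.03  0.125] [0.552 0.325 0.15 ] [0.525 0.158 0.143] ((524.132080078125, 177.9052276611328), (295.6222229003906, 37.657413482666016), 86.40819549560547)
side hous 334 [0.482 0.256 0.095] [0.586 0.349 0.106] [0.542 0.29  0.1  ] ((533.171875, 304.6752014160156), (91.4150161743164, 98.89640045166016), 85.66402435302734)
```

The pictures show three candidates for the seat, at these pixels in the top view (800x600):
- **Dark plate at (330,330):** the larger one, with the thermostat standing on it.
- **Dark plate at (407,380):** smaller and bare.
- **Purple plate at (287,240).**

The one meant is (330,330), because it is the larger dark one. The lever runs from (200,314) to the red ball at (367,320). I'll confirm the seat in one crop.

Run:
```python
import cv2
a=cv2.imread("pics/a.png")[220:430,150:440];cv2.imwrite("pics/c.png",cv2.resize(a,None,fx=2.7,fy=2.7,interpolation=cv2.INTER_CUBIC))
```

```text
(no output)
```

View pics/c.png

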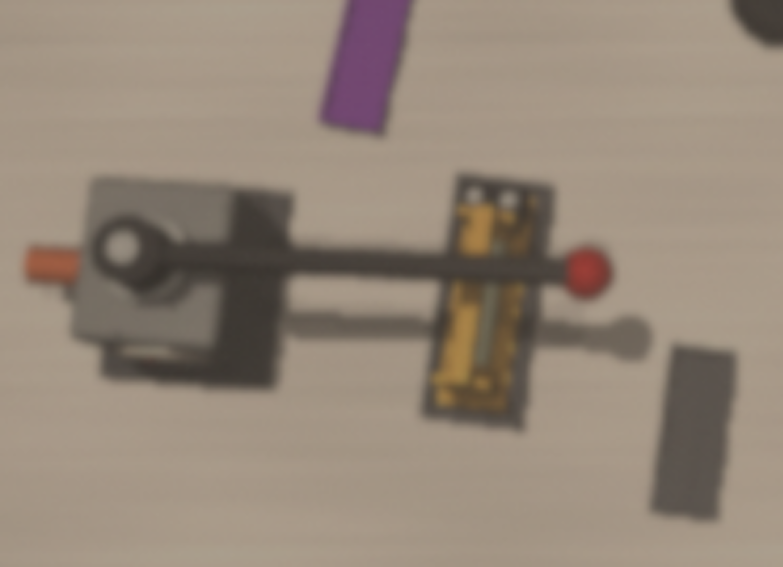

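Emit:
{"name": "move_arm", "arguments": {"increments": "37 40 0 0 0 -3 255;37 40 0 0 0 -3 255;37 40 0 0 0 -3 255;37 40 0 0 0 -3 255;37 40 0 0 0 -3 255;37 40 0 0 0 -3 255;37 40 0 0 0 -3 255;37 40 0 0 0 0 255"}}

```text
time: 2.17
position: [0.378, -0.3861, 0.1976]
tool_rot: [3.133, -0.212, 0.001]
ft_force: [0.9, -0.2, -0.7]
grip_width: 0.477
grip_force: 0.0
```

The crop shows the thermostat standing on the larger dark plate, centred near (490,300). The smaller dark plate at (695,430) and the purple one at (370,60) are look-alikes. Going on to the -x side of the lever.

Emit:
{"name": "move_arm", "arguments": {"increments": "8 38 0 0 0 0 255;8 38 0 0 0 0 255;8 38 0 0 0 0 255;0 38 0 0 0 0 255;0 38 0 0 0 0 255;0 38 0 0 0 0 255;0 38 0 0 0 0 255;0 0 0 0 0 0 255"}}

```text
time: 2.83
position: [0.4016, -0.114, 0.1978]
tool_rot: [-3.135, 0.192, -0.001]
ft_force: [0.6, 0.0, 0.0]
grip_width: 0.008
grip_force: 0.0
```

Emit:
{"name": "move_arm", "arguments": {"increments": "16 35 0 0 0 0 255;16 35 0 0 0 0 255;16 35 0 0 0 0 255;4 35 0 0 0 0 255;0 35 0 0 0 0 255;0 35 0 0 0 0 255;0 35 0 0 0 0 255;0 0 0 0 0 0 255"}}

```text
time: 3.5
position: [0.4521, 0.1316, 0.198]
tool_rot: [-3.132, 0.191, -0.002]
ft_force: [-1.2, 0.6, 0.3]
grip_width: 0.006
grip_force: 0.0
```

Emit:
{"name": "move_arm", "arguments": {"increments": "0 0 0 0 0 0 255;0 0 0 0 0 0 255;0 0 0 0 0 0 255;0 0 0 0 0 0 255;0 0 0 0 0 0 255;0 0 0 0 0 0 255;0 0 0 0 0 0 255;0 0 0 0 0 0 255"}}

```text
time: 4.17
position: [0.453, 0.1231, 0.1972]
tool_rot: [3.135, -0.209, -0.0]
ft_force: [-0.4, 1.4, 0.0]
grip_width: 0.008
grip_force: 0.0
```

Emit:
{"name": "move_arm", "arguments": {"increments": "0 12 -14 0 0 0 255;0 13 -15 0 0 0 255;0 0 -15 0 0 0 255;0 0 -15 0 0 0 255;0 0 -15 0 0 0 255;0 0 -11 0 0 0 255;0 0 0 0 0 0 255;0 0 0 0 0 0 255"}}

```text
time: 4.83
position: [0.4527, 0.1483, 0.112]
tool_rot: [-3.135, 0.208, 0.002]
ft_force: [0.3, 0.9, 0.6]
grip_width: 0.004
grip_force: 0.0
```

Emit:
{"name": "move_arm", "arguments": {"increments": "8 0 0 0 0 0 255;8 0 0 0 0 0 255;8 0 0 0 0 0 255;8 0 0 0 0 0 255;8 0 0 0 0 0 255;8 0 0 0 0 0 255;8 0 0 0 0 0 255;8 0 0 0 0 0 255"}}

```text
time: 5.5
position: [0.5166, 0.1481, 0.1118]
tool_rot: [3.134, -0.208, -0.004]
ft_force: [-3.4, -0.7, 2.4]
grip_width: 0.0
grip_force: 1.5
```

Emit:
{"name": "move_arm", "arguments": {"increments": "9 0 0 0 0 0 255;9 1 0 0 0 0 255;9 1 0 0 0 0 255;9 2 0 0 0 0 255;9 2 0 0 0 0 255;9 2 0 0 0 0 255;9 3 0 0 0 0 255;8 3 0 0 0 0 255"}}

```text
time: 6.17
position: [0.5887, 0.1631, 0.112]
tool_rot: [-3.134, 0.208, 0.001]
ft_force: [-2.6, -0.6, -0.7]
grip_width: 0.003
grip_force: 1.5
```

Emit:
{"name": "move_arm", "arguments": {"increments": "8 3 0 0 0 0 255;8 4 0 0 0 0 255;7 4 0 0 0 0 255;7 4 0 0 0 0 255;6 4 0 0 0 0 255;6 4 0 0 0 0 255;5 3 0 0 0 0 255;0 0 0 0 0 0 255"}}

```text
time: 6.83
position: [0.6347, 0.188, 0.1119]
tool_rot: [3.133, -0.208, -0.003]
ft_force: [-5.2, -1.8, 0.2]
grip_width: 0.006
grip_force: 2.3
```

Emit:
{"name": "move_arm", "arguments": {"increments": "2 2 0 0 0 0 255;2 2 0 0 0 0 255;2 2 0 0 0 0 255;0 0 0 0 0 0 255;0 0 0 0 0 0 255;0 0 0 0 0 0 255;0 0 0 0 0 0 255;0 0 0 0 0 0 255"}}

```text
time: 7.5
position: [0.6352, 0.1884, 0.1116]
tool_rot: [3.122, -0.211, -0.02]
ft_force: [-19.3, -11.3, 11.2]
grip_width: 0.002
grip_force: 11.2
```

Run:
```python
from h import *
p=ctrl.get_image("side");w=cloud(p).reshape(-1,3);f=p["frame"].reshape(-1,3).astype(int)
m=(f[:,0]>1.8*f[:,1])&(f[:,0]>1.8*f[:,2])&(w[:,2]>.12)&(w[:,2]<.175)&(w[:,0]<.78)&(w[:,1]>0)&(w[:,1]<.3)
c=np.median(w[m],0);print(m.sum(),c, np.arctan2(c[0]-.53,.308-c[1]),ctrl.get_state()["position"])
save(p,"pics/d.png")
```

```text
53 [0.7233052  0.12380731 0.14179697] 0.8095326942474403 [0.63523524 0.1884413  0.11164682]
```

View pics/d.png

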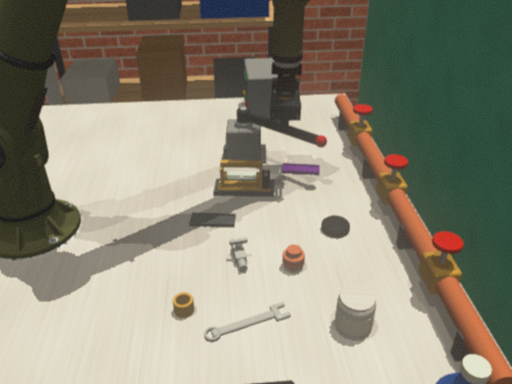

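The red ball has swung to about (321,140) and the force rose sharply to 22 N with no further motion, so the lever is at its stop. Backing off, rising and opening.

Emit:
{"name": "move_arm", "arguments": {"increments": "-6 -5 0 0 0 0 255;-10 -8 0 0 0 0 255;-12 -8 0 0 0 0 255;-14 -8 5 0 0 0 255;-14 -8 25 0 0 0 255;-5 -6 30 0 0 0 255;-5 -6 30 0 0 0 0;0 0 20 0 0 0 0"}}

```text
time: 8.22
position: [0.577, 0.1443, 0.2262]
tool_rot: [3.134, -0.211, 0.011]
ft_force: [1.7, -0.7, 1.1]
grip_width: 0.088
grip_force: 0.0
```

Emit:
{"name": "move_arm", "arguments": {"increments": "-20 -30 0 0 0 0 0;-25 -40 0 0 0 0 0;-25 -40 0 0 0 0 0;-25 -40 0 0 0 0 0;-20 -30 0 0 0 0 0;0 0 0 0 0 0 0;0 0 0 0 0 0 0;0 0 0 0 0 0 0"}}

```text
time: 8.88
position: [0.4701, -0.0203, 0.2232]
tool_rot: [3.134, -0.208, 0.005]
ft_force: [-0.1, 0.9, -0.6]
grip_width: 0.679
grip_force: 0.0
```

Run:
```python
from h import *
for k in("top","side"):
    p=ctrl.get_image(k);save(p,f"pics/e_{k}.png")
    W=cloud(p)
    x,y,h=np.moveaxis(W,-1,0)
    m=(x>.43)&(x<.6)&(y>.08)&(y<.16)&(h>.082)&(h<.094)
    print(k,m.sum(),cv2.minAreaRect((W[m][:,:2]*1000).astype(np.float32)),np.median(W[m],0))
    q=W[m][:,:2];q=q-q.mean(0);v=np.linalg.svd(q,full_matrices=False)[2][0];print(np.degrees(np.arctan2(v[1],v[0])),W[m].mean(0))
    for n in("thermostat","seat","bar","lever_mid"):print(n,[(np.round(r["centre"],3),r["score"]) for r in ctrl.find_in(n,p)[:2]])
print(ctrl.get_state()["position"])
```

```text
top 239 ((512.5822143554688, 120.75298309326172), (14.15681266784668, 108.66728973388672), 82.47032165527344) [0.51164032 0.12064021 0.08695254]
172.64464378455932 [0.51199739 0.12041925 0.08699701]
thermostat [(array([0.511, 0.12 , 0.058]), 0.8)]
seat [(array([0.669, 0.207, 0.011]), 0.84), (array([0.495, 0.139, 0.013]), 0.61)]
bar [(array([0.507, 0.116, 0.087]), 0.64)]
lever_mid []
side 192 ((514.524658203125, 119.06658935546875), (19.684545516967773, 107.36270904541016), 82.06343841552734) [0.51169172 0.11731866 0.08716005]
-8.575306852980455 [0.51270042 0.1177026  0.08670893]
thermostat [(array([0.514, 0.111, 0.042]), 0.67)]
seat [(array([0.683, 0.2  , 0.008]), 0.83), (array([0.522, 0.084, 0.01 ]), 0.63)]
bar [(array([0.513, 0.117, 0.082]), 0.84), (array([0.632, 0.21 , 0.137]), 0.56)]
lever_mid [(array([0.633, 0.209, 0.134]), 0.6)]
[ 0.46878521 -0.02032323  0.22206747]
```

View pics/e_top.png

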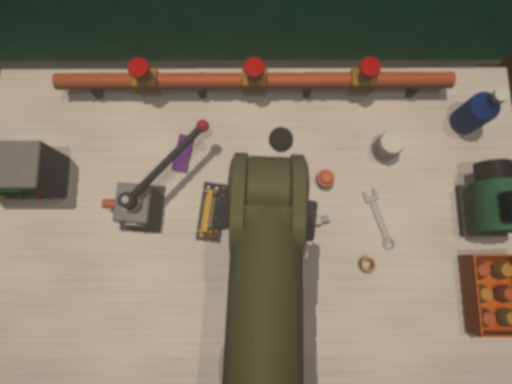

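The lever now ends at (202,125), well clear of the thermostat, and the bar at (208,210) has not moved. Going over the bar and down.

Emit:
{"name": "move_arm", "arguments": {"increments": "9 23 0 0 0 0 0;9 23 0 0 0 0 0;9 23 0 0 0 0 0;9 23 0 0 0 0 0;9 23 0 0 0 0 0;9 24 0 0 0 0 0;0 0 0 0 0 0 0;0 0 0 0 0 0 0"}}

```text
time: 10.05
position: [0.5225, 0.1201, 0.222]
tool_rot: [-3.134, 0.203, 0.001]
ft_force: [-0.8, -0.4, 0.0]
grip_width: 0.999
grip_force: 0.0
```

Emit:
{"name": "move_arm", "arguments": {"increments": "0 0 -15 0 0 0 0;0 0 -20 0 0 0 0;0 0 -20 0 0 0 0;0 0 -20 0 0 0 0;0 0 -15 0 0 0 0;0 0 -10 0 0 0 0;0 0 0 0 0 0 0;0 0 0 0 0 0 0"}}

```text
time: 10.72
position: [0.5226, 0.1175, 0.1223]
tool_rot: [3.134, -0.21, -0.001]
ft_force: [-0.4, 0.4, 0.1]
grip_width: 1.003
grip_force: 0.0
```

Emit:
{"name": "move_arm", "arguments": {"increments": "0 1 -12 0 0 0 0;0 0 -12 0 0 0 0;0 0 -12 0 0 0 0;0 0 -10 0 0 0 0;0 0 -6 0 0 0 0;0 0 -4 0 0 0 0;0 0 0 0 0 0 0;0 0 0 0 0 0 0"}}

```text
time: 11.38
position: [0.5227, 0.1196, 0.0661]
tool_rot: [-3.135, 0.208, 0.0]
ft_force: [-0.3, -0.0, -1.0]
grip_width: 0.995
grip_force: 0.0
```

Run:
```python
from h import *
p=ctrl.get_image("side");f=p["frame"][130:220,190:310,::-1];cv2.imwrite("pics/f.png",cv2.resize(f,None,fx=5,fy=5,interpolation=cv2.INTER_CUBIC));print(ctrl.get_state()["position"])
```

```text
[0.52301033 0.11958215 0.06651039]
```

View pics/f.png

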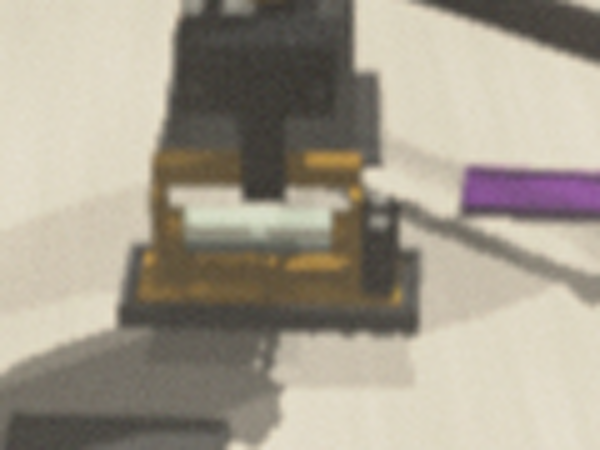

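The near finger, at (265,150), straddles the bar just right of its middle. Its tip at (265,195) is above the glass, whose top edge is at about y=205. Closing.

Emit:
{"name": "move_arm", "arguments": {"increments": "0 0 0 0 0 0 255;0 0 0 0 0 0 255;0 0 0 0 0 0 255;0 0 0 0 0 0 255;0 0 0 0 0 0 255;0 0 0 0 0 0 255;0 0 0 0 0 0 255;0 0 0 0 0 0 255", "grip_force": 30}}

```text
time: 12.1
position: [0.5227, 0.1194, 0.0662]
tool_rot: [3.135, -0.208, -0.0]
ft_force: [0.5, 0.6, -0.4]
grip_width: 0.477
grip_force: 0.0
```

Emit:
{"name": "move_arm", "arguments": {"increments": "0 0 0 0 0 0 255;0 0 0 0 0 0 255;0 0 0 0 0 0 255;0 0 0 0 0 0 255;0 0 0 0 0 0 255;0 0 0 0 0 0 255;0 0 0 0 0 0 255;0 0 0 0 0 0 255"}}

```text
time: 12.77
position: [0.5227, 0.1194, 0.0662]
tool_rot: [3.135, -0.208, -0.0]
ft_force: [0.1, 0.7, -0.3]
grip_width: 0.008
grip_force: 0.0
```

The fingers shut fully with no force, so they did not take the bar. Looking before I move.

Run:
```python
from h import *
p=ctrl.get_image("side");f=p["frame"][130:220,190:310,::-1];a=cv2.resize(f,None,fx=4,fy=4,interpolation=cv2.INTER_CUBIC)
q=ctrl.get_image("top");b=cv2.resize(q["frame"][150:270,180:280,::-1],(300,360),interpolation=cv2.INTER_CUBIC)
cv2.imwrite("pics/g.png",np.hstack([a,b]))
s=ctrl.get_state();print(s["position"],s["grip_width"],s["grip_force"],s["ft_force"])
W=cloud(p);x,y,h=np.moveaxis(W,-1,0)
m=(x>.43)&(x<.6)&(y>.06)&(y<.16)&(h>.06)&(h<.094);print(np.nanmin(W[m],0),np.nanmax(W[m],0))
for n in("thermostat","bar"):print(n,[(np.round(r["centre"],3),r["score"]) for r in ctrl.find_in(n,p)[:2]])
```

```text
[0.52267212 0.11933695 0.06618516] 0.006159720637159031 0.0 [-0.20801568 -0.72590661  0.26847361]
[0.45965763 0.09437919 0.06002726] [0.56751477 0.1335165  0.09214358]
thermostat [(array([0.518, 0.112, 0.043]), 0.95)]
bar [(array([0.509, 0.116, 0.079]), 0.8)]
```

View pics/g.png

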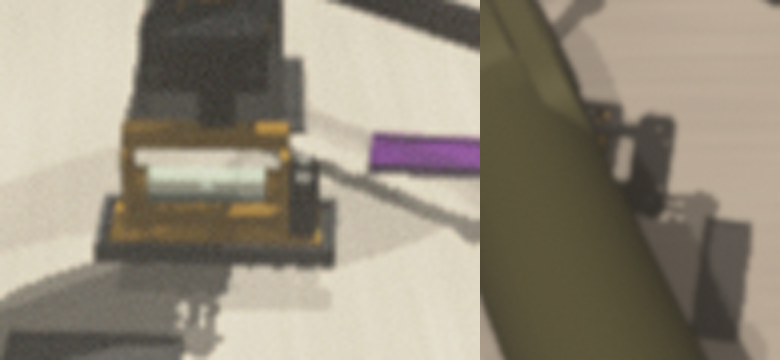

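Run:
```python
from h import *
p=ctrl.get_image("side");W=cloud(p);f=p["frame"]
Rm=rot(p)
def proj(X):
    c=Rm.T@(np.array(X)-p["position"]);return (round(p["fx"]*c[0]/c[2]+p["cx"],1),round(p["fy"]*c[1]/c[2]+p["cy"],1))
print("tip expected",proj([.5227,.1194,.066]),"bar grip top",proj([.5227,.1194,.088]), "near open tip", proj([.5227,.076,.066]))
for v in range(138,186,2): print(v,[(np.round(W[v,u]*1000).astype(int).tolist(),f[v,u].tolist()) for u in (239,243,248)])
s=ctrl.get_state();print({k:np.round(s[k],3) for k in s})
```

```text
tip expected (np.float64(243.9), np.float64(168.7)) bar grip top (np.float64(243.7), np.float64(161.5)) near open tip (np.float64(244.9), np.float64(177.5))
138 [([509, 25, 207], [73, 69, 68]), ([518, 30, 204], [73, 73, 70]), ([530, 27, 205], [82, 79, 72])]
140 [([509, 25, 201], [69, 66, 62]), ([518, 26, 201], [69, 66, 61]), ([529, 21, 203], [60, 59, 55])]
142 [([509, 23, 197], [63, 61, 56]), ([518, 24, 197], [64, 63, 56]), ([529, 21, 197], [66, 63, 55])]
144 [([508, 24, 191], [60, 59, 54]), ([518, 25, 191], [68, 62, 57]), ([529, 25, 190], [66, 63, 58])]
146 [([509, 35, 180], [63, 58, 55]), ([518, 34, 180], [62, 59, 53]), ([530, 32, 181], [62, 60, 56])]
148 [([509, 35, 175], [65, 64, 56]), ([518, 33, 176], [63, 58, 54]), ([530, 33, 175], [64, 62, 55])]
150 [([508, 37, 169], [64, 61, 59]), ([518, 36, 169], [66, 65, 57]), ([530, 33, 170], [67, 63, 60])]
152 [([508, 32, 166], [64, 62, 58]), ([518, 34, 164], [59, 58, 50]), ([530, 34, 164], [64, 63, 55])]
154 [([511, 108, 118], [77, 72, 67]), ([521, 111, 115], [68, 64, 58]), ([535, 124, 107], [69, 64, 62])]
156 [([517, 267, 21], [77, 77, 
[... 1390 characters left out ...]
 15], [104, 92, 62]), ([533, 131, 16], [158, 126, 70])]
184 [([509, 128, 13], [96, 85, 63]), ([519, 123, 16], [94, 81, 56]), ([533, 123, 15], [113, 94, 65])]
{'time': np.float64(13.017), 'joint_positions': array([ 0.503,  0.299, -0.881,  1.865,  0.258,  1.097, -2.18 ]), 'qd': array([ 0.   , -0.001,  0.   ,  0.001, -0.002,  0.001,  0.001]), 'joint_torque': array([-0.0000e+00, -3.3311e+01, -6.7680e+00, -2.7580e+01,  2.4000e-02,
       -8.2000e-02,  0.0000e+00]), 'position': array([0.523, 0.119, 0.066]), 'tool_rot': array([ 3.135, -0.208, -0.   ]), 'ft_force': array([0.376, 0.148, 0.315]), 'torque': array([-0.004, -0.013, -0.045]), 'grip_force': np.float64(0.0), 'grip_width': np.float64(0.006)}
```

The side-view depth puts the gripper body's lower edge at z≈0.164, where 0.136 is expected. The finger tips are just over the bar top, so the real tip is about 25 mm higher than reported. The thermostat has not moved. I'll open in place and measure the open fingers.

Emit:
{"name": "move_arm", "arguments": {"increments": "0 0 0 0 0 0 0;0 0 0 0 0 0 0;0 0 0 0 0 0 0;0 0 0 0 0 0 0;0 0 0 0 0 0 0;0 0 0 0 0 0 0;0 0 0 0 0 0 0;0 0 0 0 0 0 0"}}

```text
time: 13.68
position: [0.5227, 0.1194, 0.0662]
tool_rot: [3.135, -0.208, -0.0]
ft_force: [-0.1, -0.2, -0.5]
grip_width: 0.526
grip_force: 0.0
```

Emit:
{"name": "move_arm", "arguments": {"increments": "0 0 0 0 0 0 0;0 0 0 0 0 0 0;0 0 0 0 0 0 0;0 0 0 0 0 0 0;0 0 0 0 0 0 0;0 0 0 0 0 0 0;0 0 0 0 0 0 0;0 0 0 0 0 0 0"}}

```text
time: 14.35
position: [0.5226, 0.1194, 0.0662]
tool_rot: [3.135, -0.208, -0.0]
ft_force: [-0.2, -0.1, -0.4]
grip_width: 0.993
grip_force: 0.0
```

Run:
```python
from h import *
for k in("side","top"):
    p=ctrl.get_image(k);W=cloud(p).reshape(-1,3);f=p["frame"].reshape(-1,3).astype(int)
    dark=(f.max(1)<95)&((f[:,0]-f[:,2])<25)
    m=dark&(W[:,0]>.48)&(W[:,0]<.57)&(W[:,1]>-.02)&(W[:,1]<.25)&(W[:,2]>.06)&(W[:,2]<.25)
    P=W[m]
    for lo in np.arange(.06,.2,.01):
        s=P[(P[:,2]>=lo)&(P[:,2]<lo+.01)]
        if len(s):
            print(k,round(lo,3),len(s),"x",np.round(np.percentile(s[:,0],[5,50,95]),3),"y",np.round(np.percentile(s[:,1],[5,25,50,75,95]),3))
s=ctrl.get_state();print(s["position"],s["grip_width"])
```

```text
side 0.09 10 x [0.512 0.518 0.525] y [0.067 0.068 0.07  0.071 0.072]
side 0.1 28 x [0.507 0.516 0.526] y [0.065 0.067 0.068 0.068 0.07 ]
side 0.11 29 x [0.506 0.516 0.526] y [0.064 0.065 0.067 0.07  0.07 ]
side 0.12 28 x [0.506 0.516 0.526] y [0.063 0.064 0.065 0.067 0.068]
side 0.13 28 x [0.507 0.516 0.525] y [0.06  0.062 0.063 0.064 0.067]
side 0.14 28 x [0.507 0.518 0.535] y [0.059 0.061 0.063 0.166 0.169]
side 0.15 13 x [0.52  0.533 0.54 ] y [0.166 0.168 0.168 0.169 0.17 ]
side 0.16 93 x [0.485 0.52  0.553] y [0.028 0.031 0.034 0.037 0.163]
side 0.17 144 x [0.485 0.522 0.561] y [0.028 0.031 0.035 0.04  0.169]
side 0.18 142 x [0.485 0.532 0.568] y [0.025 0.028 0.034 0.17  0.191]
side 0.19 147 x [0.486 0.52  0.561] y [0.022 0.025 0.028 0.096 0.183]
side 0.2 423 x [0.487 0.52  0.559] y [0.024 0.034 0.053 0.1   0.189]
top 0.17 10 x [0.547 0.547 0.549] y [0.072 0.076 0.08  0.083 0.086]
top 0.18 116 x [0.501 0.522 0.548] y [0.056 0.059 0.063 0.066 0.07 ]
top 0.19 16 x [0.485 0.533 0.54 ] y [0.033 0.043 0.057 0.07  0.113]
top 0.2 417 x [0.483 0.514 0.542] y [0.028 0.035 0.044 0.052 0.078]
[0.52270291 0.11933961 0.06620256] 0.9967555311746222
```

The fingers straddle the bar well sideways (centre y≈0.12), and the tip is really at z≈0.095. Lowering 30 mm puts it at about 0.065, below the bar's underside (0.072) and above the glass (0.054).

Emit:
{"name": "move_arm", "arguments": {"increments": "0 0 -6 0 0 0 0;0 0 -6 0 0 0 0;0 0 -6 0 0 0 0;0 0 -6 0 0 0 0;0 0 -4 0 0 0 0;0 0 -2 0 0 0 0;0 0 0 0 0 0 0;0 0 0 0 0 0 0"}}

```text
time: 15.12
position: [0.5227, 0.1195, 0.0361]
tool_rot: [-3.135, 0.208, 0.0]
ft_force: [-0.9, -0.0, 0.1]
grip_width: 1.0
grip_force: 0.0
```

Run:
```python
from h import *
p=ctrl.get_image("side");W=cloud(p).reshape(-1,3)
m=(W[:,0]>.508)&(W[:,0]<.524)&(W[:,1]>.055)&(W[:,1]<.08)&(W[:,2]>.03)&(W[:,2]<.12)
print("near finger low z",np.round(np.sort(W[m][:,2])[:12],3),np.median(W[m][:,1]))
m=(W[:,0]>.48)&(W[:,0]<.57)&(W[:,1]>.0)&(W[:,1]<.045)&(W[:,2]>.08)
print("body low z",np.round(np.sort(W[m][:,2])[:12],3))
s=ctrl.get_state();print(s["position"],s["ft_force"])
f=p["frame"][130:220,190:310,::-1];cv2.imwrite("pics/h.png",cv2.resize(f,None,fx=5,fy=5,interpolation=cv2.INTER_CUBIC))
```

```text
near finger low z [0.062 0.063 0.064 0.065 0.065 0.067 0.067 0.067 0.067 0.067 0.067 0.069] 0.06560513545885371
body low z [0.131 0.132 0.132 0.132 0.132 0.132 0.133 0.133 0.133 0.133 0.133 0.133]
[0.52283071 0.11952592 0.03632807] [-0.59658817  0.61613376 -0.29227711]
```

View pics/h.png

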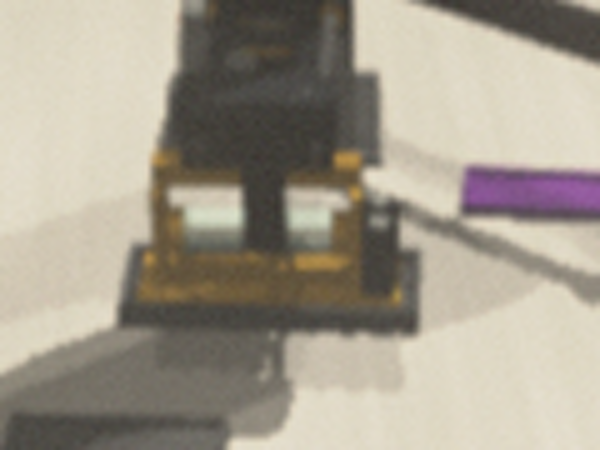

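The near finger now reaches down to row 250, tip z≈0.063. That is below the bar's underside and about 8 mm above the glass, because the finger stands in front of it. Closing.

Emit:
{"name": "move_arm", "arguments": {"increments": "0 0 1 0 0 0 255;0 0 0 0 0 0 255;0 0 0 0 0 0 255;0 0 0 0 0 0 255;0 0 0 0 0 0 255;0 0 0 0 0 0 255;0 0 0 0 0 0 255;0 0 0 0 0 0 255", "grip_force": 30}}

```text
time: 15.83
position: [0.5226, 0.1193, 0.0372]
tool_rot: [3.135, -0.208, -0.0]
ft_force: [0.7, -0.0, 0.7]
grip_width: 0.479
grip_force: 0.0
```

Emit:
{"name": "move_arm", "arguments": {"increments": "0 0 0 0 0 0 255;0 0 0 0 0 0 255;0 0 0 0 0 0 255;0 0 0 0 0 0 255;0 0 0 0 0 0 255;0 0 0 0 0 0 255;0 0 0 0 0 0 255;0 0 0 0 0 0 255"}}

```text
time: 16.5
position: [0.5227, 0.1195, 0.0371]
tool_rot: [-3.135, 0.208, 0.0]
ft_force: [-0.5, 0.5, -1.5]
grip_width: 0.16
grip_force: 30.0
```

The opening is 0.16 x 87 = 14 mm, which is the bar's width, at 30 N. Lifting straight up.

Emit:
{"name": "move_arm", "arguments": {"increments": "0 0 2 0 0 0 255;0 0 4 0 0 0 255;0 0 6 0 0 0 255;0 0 6 0 0 0 255;0 0 6 0 0 0 255;0 0 4 0 0 0 255;0 0 2 0 0 0 255;0 0 0 0 0 0 255"}}

```text
time: 17.17
position: [0.5232, 0.1194, 0.0679]
tool_rot: [3.135, -0.209, 0.002]
ft_force: [-0.6, 0.4, -4.3]
grip_width: 0.162
grip_force: 30.0
```

Emit:
{"name": "move_arm", "arguments": {"increments": "0 0 5 0 0 0 255;0 0 10 0 0 0 255;0 0 10 0 0 0 255;0 0 10 0 0 0 255;0 0 10 0 0 0 255;0 0 10 0 0 0 255;0 0 5 0 0 0 255;0 0 0 0 0 0 255"}}

```text
time: 17.83
position: [0.5238, 0.1196, 0.129]
tool_rot: [-3.134, 0.208, -0.005]
ft_force: [0.2, -0.6, -4.8]
grip_width: 0.158
grip_force: 30.0
```

Emit:
{"name": "move_arm", "arguments": {"increments": "0 0 5 0 0 0 255;0 0 10 0 0 0 255;0 0 10 0 0 0 255;0 0 10 0 0 0 255;0 0 10 0 0 0 255;0 0 10 0 0 0 255;0 0 5 0 0 0 255;0 0 0 0 0 0 255"}}

```text
time: 18.5
position: [0.5237, 0.1196, 0.1889]
tool_rot: [-3.134, 0.208, -0.004]
ft_force: [0.1, 0.5, -4.8]
grip_width: 0.155
grip_force: 30.0
```

Emit:
{"name": "move_arm", "arguments": {"increments": "0 0 0 0 0 0 255;0 0 0 0 0 0 255;0 0 0 0 0 0 255;0 0 0 0 0 0 255;0 0 0 0 0 0 255;0 0 0 0 0 0 255;0 0 0 0 0 0 255;0 0 0 0 0 0 255"}}

```text
time: 19.17
position: [0.5226, 0.1194, 0.1871]
tool_rot: [3.135, -0.208, -0.0]
ft_force: [-0.4, -0.1, -4.1]
grip_width: 0.158
grip_force: 30.0
```

Run:
```python
from h import *
p=ctrl.get_image("side");cv2.imwrite("pics/i.png",cv2.resize(p["frame"][60:220,170:350,::-1],None,fx=3.5,fy=3.5,interpolation=cv2.INTER_CUBIC))
for n in("thermostat","bar","bulb","lever_mid"):print(n,[(np.round(r["centre"],3),r["score"]) for r in ctrl.find_in(n,p)[:2]])
s=ctrl.get_state();print(s["position"],s["ft_force"],s["torque"],s["grip_width"],s["grip_force"],s["time"])
```

```text
thermostat [(array([0.517, 0.11 , 0.19 ]), 0.89), (array([0.511, 0.109, 0.198]), 0.6)]
bar [(array([0.503, 0.118, 0.234]), 0.71)]
bulb [(array([0.503, 0.117, 0.235]), 0.7), (array([0.514, 0.112, 0.195]), 0.64)]
lever_mid [(array([0.667, 0.179, 0.135]), 0.92)]
[0.52268036 0.11936326 0.1872119 ] [ 0.79707335  0.45278004 -4.8485258 ] [0.06465683 0.01052794 0.09633812] 0.15676422917653965 29.991468423977494 19.4167
```

View pics/i.png

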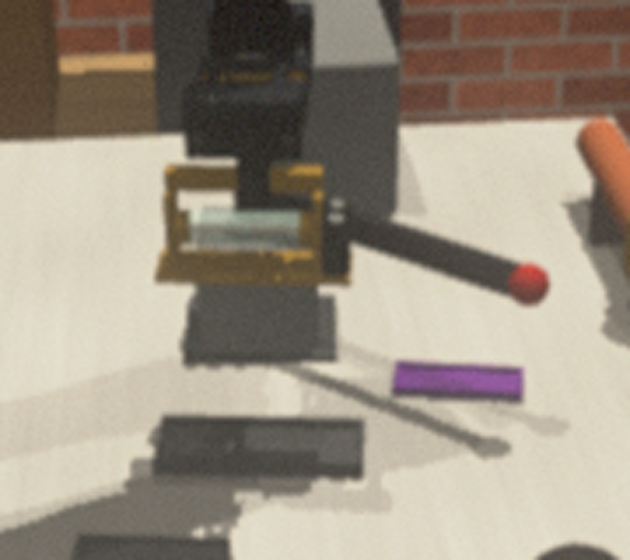

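The thermostat hangs level at (255,225), clear of the seat at (260,445) by about 150 mm. The lever is still swung away, with its ball at (528,283). Handing in.

```bash
python3 -c "
from bench import ctrl
print(ctrl.close_job())"
```

```text
the job is handed in; nothing more can be done
None
```

I handed the job in with the lever at its stop and the thermostat held level by its bar about 15 cm above the seat; the verdict was not shown, and one first grasp closed empty just above the bar (reported tool height was off by about 28 mm) without disturbing anything.

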